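# Air the drying box

## Robot

A 6-joint arm with a two-finger parallel gripper is mounted at the origin on a cart in front of the work surface, level with it; the furniture and walls round the work are solid. World frame = base frame: x ahead of the robot, y to its left, z up, the work surface at z = 0. Lengths are in mm, angles in rad, forces in N, time in s.
With the tool pointing down it reaches from about 400 to 925 mm from the base axis. Payload 12.5 kg.
Tool frame: the origin (TCP) lies at the very end of the fingers, on their centre line; the grasp point (between the pads) lies 19 mm behind it; x points along the fingers, y is the direction in which the jaws open and shut, and the axes are right-handed (so a half turn about x gives the same grasp; the last joint's range is limited). The gripper opens to 95 mm and grips with 3 to 60 N. Pads are 20 mm wide; open, the fingers measure 119 mm over their backs; the gripper's body (75 mm by 180 mm) begins 59 mm behind the grasp point.
Start: joints at [-1.226, 0.491, 1.559, -0, 1.092, -0.106], TCP at [272.328, -562.569, 214.661] pointing down, gripper open.
Joint ranges: [-3.1, 3.1], [-0.84, 2.19], [0.05, 2.79], [-1.13, 4.28], [0.06, 2.93], [-2.69, 2.69]. Speed limits (rad/s): [2.22, 2.22, 2.79, 3.14, 3.14, 3.14].

## Interface

Orientations are given as [roll, pitch, yaw] about the fixed x, y, z axes, in that order (R = Rz(yaw) Ry(pitch) Rx(roll)).
In Python, from cell import env, optics, job gives the robot as it stands.
- The arm moves only by the shell command python3 -m handwheel 'ROWS' [OPENING]. ROWS is JSON, a list of rows, each an object with "travel": the shift along the world's x, y, z in mm, a list of three; "roll": the turn about the world's z in degrees. In form: [{"travel": [dx, dy, dz], "roll": roll}, ...]. A call has 1 to 8 rows; each row is the pose to reach, as a shift and turn from the pose commanded when the call began; what a row does not reach only later rows make up. A row lasts 1/10 s, in which the tool goes at most 50 mm and 8.59 degrees, less where a joint would pass 70% of its speed; a pose out of reach is approached as far as the arm can. A call with a gripper value outside its range is refused whole. OPENING is the closure, from -1 (fully open) to 1 (shut), set as the call begins (- or left out, the last holds). The fingers move at their own pace and stop on an object; the grip force is fixed at half the most. Time passes only in rows, so rows that repeat a pose let the fingers close. It gives the time, the measured TCP pose, the force and the opening at its end, in the units of the state.
- env.state(): the state, without advancing time (a new reading comes with each control period).
- optics.read_camera(name): name is "scene" or "top" or "wrist"; returns the picture (420x560x3 uint8, red, green, blue); there is no depth.
- optics.camera_params(name): a dict with "fx", "fy", "cx", "cy" (pixels), "k1" (the pictures are not rectified: a ray, as slopes to the right and down, at radius r is drawn at 1 + k1 r^2 times it, then the intrinsics apply), "world_from_camera" (4x4, takes a point from camera to world coordinates). Camera axes: x right, y up, looking along -z (the intrinsics and any distortion apply to the point x, -y, -z); pixel columns grow to the right and rows downward; lengths in mm; the calibration is good to about 2 mm. A picture is of the moment at which its call begins: read the wrist's pose just before it. camera_params takes no time and is no camera call; for the wrist camera it gives the pose at the moment of the call.
- job.job_done(): hands the job in, once; it reports no verdict.
The state is a dict: "t": time; "joints": joint angles; "qvel": joint speeds; "tau": joint torques, N m; "eef_pos": TCP position; "tcp_rot": TCP orientation; "ft_force": force on the tool from outside, world axes, zero at the start; "moment": the same for the moment, N m; "opening": opening from 0.0 (shut) to 1.0 (fully open).
Only numpy, scipy, OpenCV 4.12 (cv2) and the standard library are available. Lean on these libraries where they do the work, as an engineer would, in place of code of your own. Each camera call takes 0.05 s, during which the arm holds its last target.

## Task

Get the drying box ready for airing the casts in it. First, with the lid still shut, take the blue-handled probe out of its stand and push it down into the amber vial on the side of the box until its collar sits on the vial's mouth (the last centimetre goes stiffly). Then lift the lid to 40 degrees, where the pointer meets the red mark of the quadrant, and finish while still holding it there, because it falls shut by itself; leave the frog, owl and heart where they are.

Things in the scene. Friction and masses are not known exactly. Their poses are not given: they have to be found in the camera images.
- drying_box: open wooden box with a hinged lid, 160 mm (its x) by 180 mm (its y), 90 mm high, walls 8 mm, fixed to the table; origin at the centre of its underside, z up, its -x side is the front, roughly towards the robot. On its +y side beside the hinge stands a thin steel quadrant (radius 70 mm, up to 165 mm above the table) with a tick every 10 degrees and a longer red one at 40. On its -y side is the vial
- box_lid (a joint): angle of the lid in rad: 0 shut (level), grows as the lid is lifted, ends at 1.35; 0.698 is 40 degrees. No spring, catch or friction: the lid (172 by 188 mm, 8 mm thick, 0.21 to 0.42 kg) falls shut whenever it is let go
- lid_hinge (a point): middle of the lid's hinge axis, which runs along the box's y axis: 80 mm behind the box's origin (+x of the box), 94 mm above the table
- lid_knob (a point): centre of the black ball knob (26 mm across) on a 10 mm brass stem near the lid's front edge. With the lid shut the centre lies 145 mm in front of the hinge axis and 39 mm above it, 35 mm over the lid's top face; it turns with the lid about the hinge axis. A level pinch on the ball along the box's y lets the lid pivot in the grip
- vial_mouth (a point): centre of the mouth (top rim) of the upright amber vial, 97 mm above the table, 130 mm from the box's middle on its -y side (36 mm beyond the lid's edge). Rim 32 mm across outside; funnel 18 mm wide at the mouth, narrowing within 10 mm to a bore 10 mm wide
- vial_stop (a joint): sliding stop inside the vial, m: 0 up (53 mm below the mouth), 0.012 once the probe has been pushed fully home. Moves down with a constant friction of 3 N and stays where it is left
- probe_grip (a point): middle of the probe's upright blue handle (16 mm across, 50 mm long, its top 25 mm above this point); this is the place to grasp it. Below the handle are a 28 mm wide dark collar 4 mm thick and a steel rod 7 mm thick and 65 mm long with a tapered tip; the rod's tip lies 94 mm below this point. 30 to 50 g. z points up along the probe
- probe_collar (a point): centre of the underside of the probe's collar, 29 mm below probe_grip; it comes to rest on the vial's mouth when the probe is home
- probe_stand: dark wooden block 60x60 mm, 70 mm high, fixed; the probe stands upright in a hole (11 mm) at its centre, the collar resting on its top; the rod must be raised 65 mm to leave it. Origin at the centre of its underside
- frog: plaster frog, 76x69x38 mm, loose, not to be disturbed; origin at the centre of its underside
- owl: plaster owl, 46x55x60 mm, loose, not to be disturbed; origin at the centre of its underside
- heart: flat plaster heart, 69x66x15 mm, loose, not to be disturbed; origin at the centre of its underside

How it is judged (in metres and radians):
On the way:
1. the probe is fully home in the vial while the lid is still shut (z of probe_collar in the frame of vial_mouth between -0.006 and 0.004 m and horizontal distance between probe_collar and vial_mouth below 0.005 m and angle between probe_collar's own z axis and vertical below 0.12 rad and value of joint vial_stop above 0.008 m and value of joint box_lid below 0.06 rad), for 0.2 s.
At the end, for the whole second after the job is handed in: The probe's collar sits on the vial's mouth (within 4 mm in height, 5 mm sideways, upright within 7 degrees), and the robot holds the lid still at 40 degrees (within 5 degrees), touching it with at least 0.5 N, with the probe not propping it (z of probe_collar in the frame of vial_mouth between -0.006 and 0.004 m and horizontal distance between probe_collar and vial_mouth below 0.005 m and angle between probe_collar's own z axis and vertical below 0.12 rad and value of joint box_lid between 0.6107 and 0.7853 rad and velocity of joint box_lid between -0.1 and 0.1 rad/s and contact force between any of the fingers, the arm and box_lid above 0.5 N and contact force between probe and box_lid below 0.1 N); the arm keeps its last pose, push and grip.
It fails at once if the frog is moved by more than 25 mm (distance of frog from where it was at the start of the episode above 0.025 m).
It fails at once if the owl is moved by more than 25 mm (distance of owl from where it was at the start of the episode above 0.025 m).
It fails at once if the heart is moved by more than 25 mm (distance of heart from where it was at the start of the episode above 0.025 m).
It also fails if it takes over 51 s, if anything falls off the work surface, if the arm or the gripper's body presses on something with over 40 N, if the wrist force passes 120 N, or if a joint passes its speed limit or range.

## Working session

There is one attempt and no reset: what is moved stays moved. The work goes in short steps, Python scripts to look and compute and a shell command to move; the robot and the scene stay as the last step left them, time stands still between calls to the robot, and variables do not carry over. Pictures are saved under pics/ and viewed, and the job is handed in when it is done.

```bash
ls; mkdir -p pics; cat > h.py <<'E'
import numpy as np, cv2
from cell import env, optics, job
def shot(n,f):
    p=optics.camera_params(n); im=optics.read_camera(n)
    cv2.imwrite('pics/'+f+'.png',im[:,:,::-1]); np.save('pics/'+f+'.npy',im)
    np.savez('pics/'+f+'_p.npz',**p); return p,im
def ray(p,u,v):
    K=np.array([[p['fx'],0,p['cx']],[0,p['fy'],p['cy']],[0,0,1]],float)
    d=cv2.undistortPoints(np.array([[[u,v]]],float),K,np.array([float(p['k1']),0,0,0]))[0,0]
    T=np.array(p['world_from_camera']); return T[:3,3],T[:3,:3]@np.array([d[0],-d[1],-1.])
def onz(p,u,v,z):
    o,d=ray(p,u,v); return o+d*(z-o[2])/d[2]
def proj(p,X):
    T=np.array(p['world_from_camera']); c=T[:3,:3].T@(np.array(X,float)-T[:3,3]); x,y=c[0]/-c[2],-c[1]/-c[2]
    s=1+float(p['k1'])*(x*x+y*y); return p['fx']*x*s+p['cx'],p['fy']*y*s+p['cy']
def load(f): return dict(np.load('pics/'+f+'_p.npz')),np.load('pics/'+f+'.npy')
def tri(a,b):
    (o1,d1),(o2,d2)=a,b
    A=np.stack([d1,-d2],1); s=np.linalg.lstsq(A,o2-o1,rcond=None)[0]
    P,Q=o1+d1*s[0],o2+d2*s[1]; return (P+Q)/2,np.linalg.norm(P-Q)
E
python3 -c "
from h import *
print(env.state())
for n in ['scene','top','wrist']:
    p,_=shot(n,n+'0'); print(n,p)
"
```

```text
pics
{'t': 0.0, 'joints': array([-1.22560463e+00,  4.91537862e-01,  1.55946674e+00, -5.53484795e-06,
        1.09168076e+00, -1.05557447e-01]), 'qvel': array([-7.35310713e-05,  4.01743458e-04, -6.77552912e-04, -8.65197096e-04,
       -6.94494467e-04,  3.07098299e-04]), 'tau': array([ 1.60605767e-03, -6.12636995e+01, -2.58178782e+01,  6.92846999e-02,
        4.81797033e-02, -9.47709896e-05]), 'eef_pos': array([ 272.2337967 , -562.32008847,  214.06927171]), 'tcp_rot': array([-1.67186141,  1.56970361,  1.92048294]), 'ft_force': array([-0.52712248,  0.59397725,  0.31325786]), 'moment': array([ 0.03506468, -0.02636316, -0.00595445]), 'opening': 1.0024101837216965}
scene {'fx': 462.48847287495613, 'fy': 462.48847287495613, 'cx': 277.30189701825486, 'cy': 208.9914852493319, 'k1': -0.13217950144160054, 'world_from_camera': array([[-8.05526593e-01,  4.19260186e-01, -4.18745512e-01,
         5.18803943e+00],
       [-5.92342269e-01, -5.50595274e-01,  5.88196805e-01,
         6.81522528e+02],
       [ 1.60482024e-02,  7.21848835e-01,  6.91864665e-01,
         9.95150080e+02],
       [ 0.0000000
[... 363 characters left out ...]
02,
        -5.84878219e+01],
       [ 1.89923171e-02,  7.83387051e-02,  9.96745875e-01,
         1.05810826e+03],
       [ 0.00000000e+00,  0.00000000e+00,  0.00000000e+00,
         1.00000000e+00]])}
wrist {'fx': 352.2192587304005, 'fy': 352.2192587304005, 'cx': 277.4221630452242, 'cy': 213.7959326644458, 'k1': -0.028756735853132074, 'world_from_camera': array([[ 4.35091683e-01,  8.67942331e-01,  2.39523147e-01,
         3.40238306e+02],
       [-9.00385265e-01,  4.19787436e-01,  1.14389172e-01,
        -5.29450375e+02],
       [-1.26560371e-03, -2.65432890e-01,  9.64128508e-01,
         3.83732054e+02],
       [ 0.00000000e+00,  0.00000000e+00,  0.00000000e+00,
         1.00000000e+00]])}
```

View pics/scene0.png

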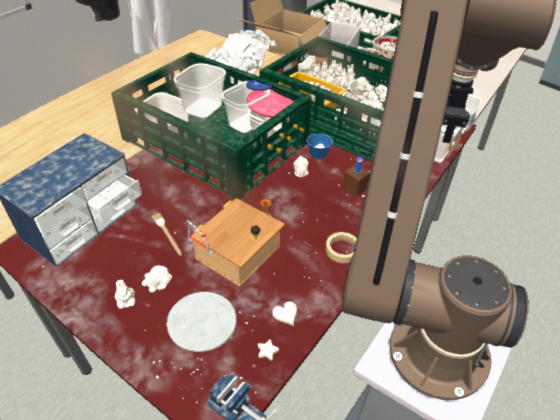

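View pics/top0.png

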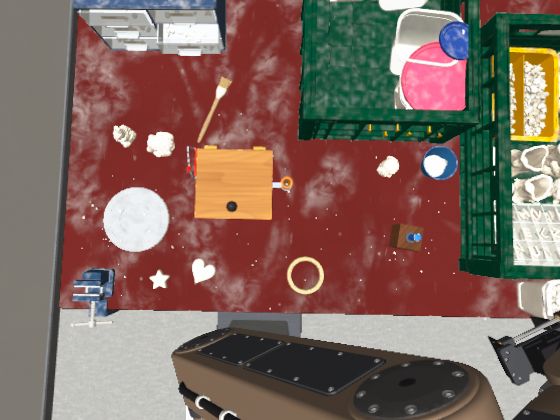

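View pics/wrist0.png

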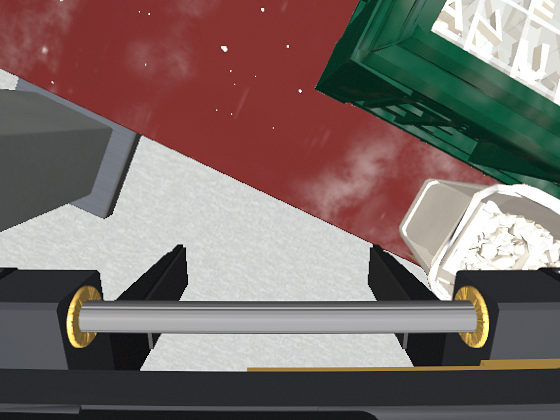

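The top picture shows the lid (knob at 232,206), the vial at (286,183) and the probe at (413,237). The scene picture shows the handle at (359,163) and the vial at (266,204). I'll measure both now.

```bash
cat > m.py <<'E'
from h import *
def cen(im,roi,lo,hi):
    x0,y0,x1,y1=roi; h=cv2.cvtColor(im[y0:y1,x0:x1],cv2.COLOR_RGB2HSV); m=cv2.inRange(h,np.array(lo),np.array(hi))
    n,l,s,c=cv2.connectedComponentsWithStats(m); k=1+np.argmax(s[1:,4]); b=s[k]
    return c[k]+[x0,y0],(b[0]+x0,b[1]+y0,b[2],b[3],b[4])
E
python3 -c "
from m import *
pt,t=load('top0'); ps,s=load('scene0')
r={}
for name,rt,rs,lo,hi in [('handle',(400,222,428,250),(348,150,372,176),(95,120,80),(125,255,255)),
 ('knob',(222,196,244,216),(245,222,268,242),(0,0,0),(180,255,60)),('vial',(279,174,297,192),(256,196,276,216),(8,170,100),(20,255,255))]:
    a,b=cen(t,rt,lo,hi); c,d=cen(s,rs,lo,hi)
    P,e=tri(ray(pt,*a),ray(ps,*c)); print(name,a.round(1),b,c.round(1),d,P.round(1),round(e,1))
# lid corners in top, z=98
h=cv2.cvtColor(t,cv2.COLOR_RGB2HSV); m=cv2.inRange(h[140:230,185:285],np.array([8,80,90]),np.array([25,255,255]))
m=cv2.morphologyEx(m,cv2.MORPH_OPEN,np.ones((13,13)))
n,l,st,c=cv2.connectedComponentsWithStats(m);k=1+np.argmax(st[1:,4])
cn=cv2.findContours((l==k).astype('uint8'),0,2)[0][0]; R=cv2.minAreaRect(cn); bx=cv2.boxPoints(R)+[185,140]
print(bx); Q=[onz(pt,*q,98) for q in bx]; print(np.round(Q,1), [np.linalg.norm(Q[i]-Q[i-1]).round(1) for i in range(4)])
for n,i,r in [('t',t,(380,150,560,280)),('s',s,(200,130,400,300)),('v',t,(180,140,310,225))]:
    x0,y0,x1,y1=r; c=i[y0:y1,x0:x1,::-1]; cv2.imwrite('pics/c_'+n+'.png',cv2.resize(c,None,fx=4,fy=4,interpolation=2) if n!='v' else cv2.resize(c,None,fx=6,fy=6))
"
```

```text
handle [417.4 237.1] (np.int32(415), np.int32(234), np.int32(6), np.int32(7), np.int32(33)) [358.  166.5] (np.int32(356), np.int32(162), np.int32(5), np.int32(10), np.int32(41)) [ 467.2 -411.9   80.9] 5.9
knob [231.4 206.2] (np.int32(227), np.int32(202), np.int32(9), np.int32(9), np.int32(57)) [255.3 231.2] (np.int32(252), np.int32(229), np.int32(7), np.int32(5), np.int32(22)) [526.4  45.8 128.4] 0.8
vial [286.7 181.6] (np.int32(280), np.int32(177), np.int32(13), np.int32(12), np.int32(84)) [265.3 205. ] (np.int32(260), np.int32(199), np.int32(11), np.int32(14), np.int32(117)) [594.7 -85.4  83.8] 1.5
[[193.63321686 217.93770599]
 [195.56678009 144.46228409]
 [272.90795898 146.49757385]
 [270.97439575 219.97299194]]
[[498.1 140.   98. ]
 [679.7 142.6  98. ]
 [680.  -48.4  98. ]
 [497.6 -48.2  98. ]] [np.float64(188.2), np.float64(181.6), np.float64(190.9), np.float64(182.4)]
```

View pics/c_t.png

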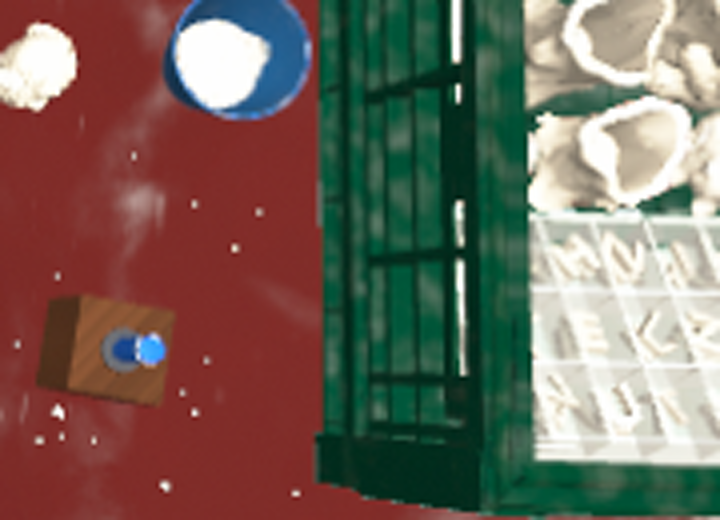

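View pics/c_s.png

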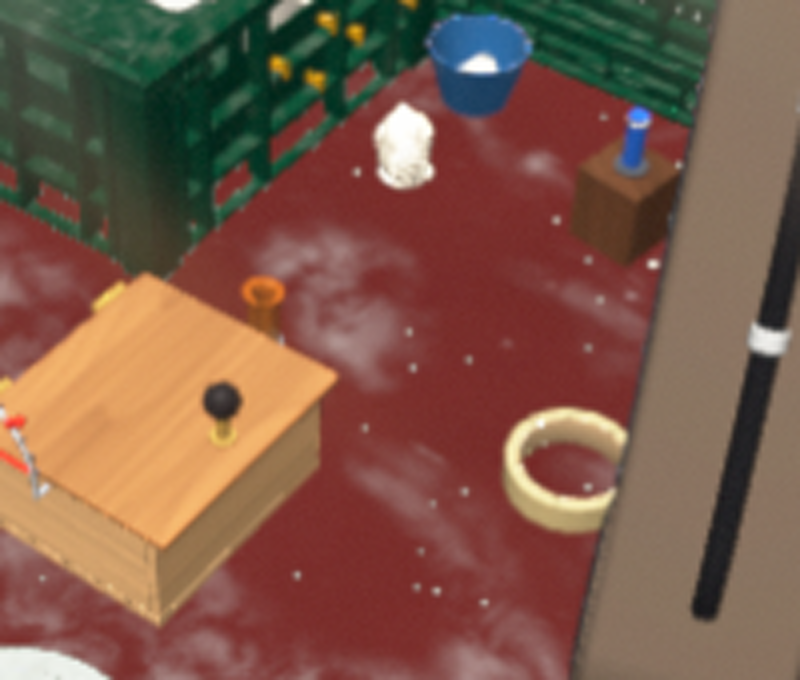

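View pics/c_v.png

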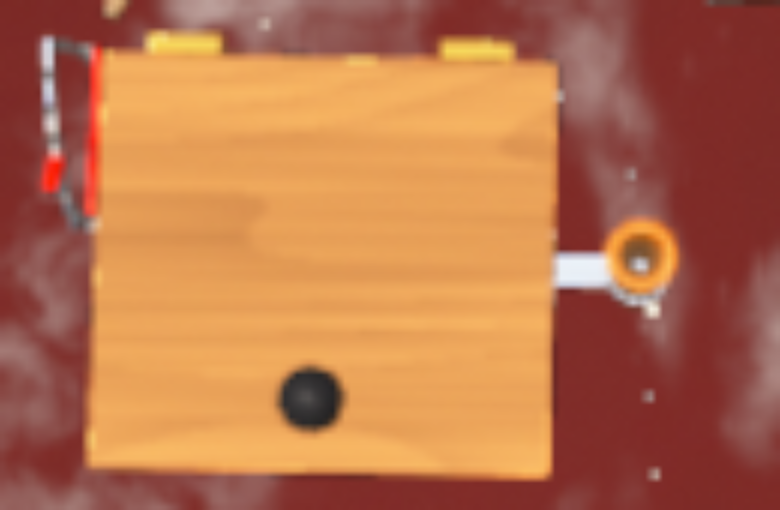

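```bash
python3 -c "
from m import *
pt,t=load('top0'); ps,s=load('scene0')
for n,a,b,z in [('handletop',(417.5,237.4),(359.7,159.2),124),('vialmouth',(286.8,182.8),(265.8,203),97),('knob',(231.4,206.3),(255.3,230.3),133),('collar',(410.0,237.2),(357.8,171.8),74)]:
    P,e=tri(ray(pt,*a),ray(ps,*b)); print(n,P.round(1),round(e,1),onz(pt,*a,z).round(1),onz(ps,*b,z).round(1))
# stand top face corners top crop
for q in [(80,296),(174,312),(164,405),(68,390)]: print(onz(pt,380+q[0]/4,150+q[1]/4,70).round(1))
print('crate edge',onz(pt,459,240,0).round(1),onz(pt,460,265,0).round(1), 'crate rim', onz(pt,500,270,180).round(1))
"
```

```text
handletop [ 463.7 -399.9  119.1] 0.4 [ 463.5 -398.3  124. ] [ 461.3 -393.8  124. ]
vialmouth [591.1 -84.8  93.9] 0.7 [590.4 -84.9  97. ] [589.4 -82.1  97. ]
knob [526.1  45.5 131.5] 0.2 [526.   45.4 133. ] [525.1  46.6 133. ]
collar [ 463.6 -399.8   68.5] 1.1 [ 464.  -397.6   74. ] [ 460.5 -393.8   74. ]
[ 496.7 -373.8   70. ]
[ 488.  -433.2   70. ]
[ 429.6 -426.5   70. ]
[ 437.5 -366.2   70. ]
crate edge [ 460.5 -555.3    0. ] [ 393.7 -557.     0. ] crate rim [ 395.2 -560.9  180. ]
```

Triangulated, the probe is at about (463,-399), with the handle top at about 124 mm. The vial mouth is at (591,-85), the knob at (526,45.5) and the box yaw about 0. These agree with the given sizes. Next I move above the probe with the jaws along y.

```bash
python3 -m handwheel '[{"travel":[25,35,0],"roll":-5},{"travel":[57,63,0],"roll":-11},{"travel":[91,91,0],"roll":-17},{"travel":[125,119,0],"roll":-23},{"travel":[160,145,0],"roll":-25.8},{"travel":[191,163,-15],"roll":-25.8},{"travel":[191,163,-40],"roll":-25.8},{"travel":[191,163,-40],"roll":-25.8}]' -1; python3 -c "
from h import *
s=env.state(); print(s['t'],s['eef_pos'],s['tcp_rot']); shot('wrist','w1'); p,_=shot('top','t1'); p,_=shot('scene','s1')"
```

```text
t: 0.95
eef_pos: [463.1, -397.8, 171.8]
tcp_rot: [-0.794, 1.566, 2.349]
ft_force: [-0.8, -0.6, -0.0]
opening: 0.998
0.95 [ 463.06784594 -397.82632174  171.81101848] [-0.79447242  1.56561544  2.34940246]
```

View pics/w1.png

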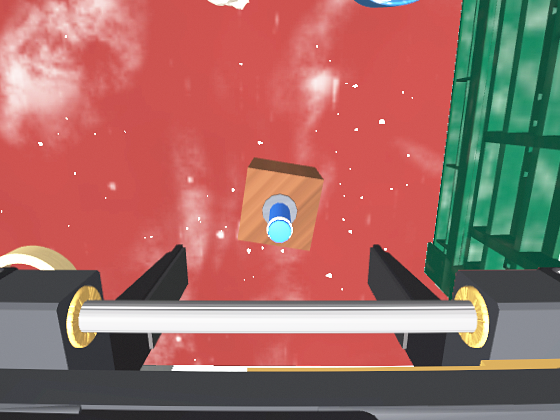

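View pics/s1.png

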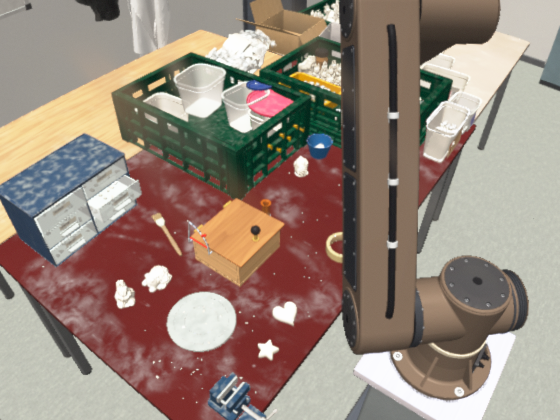

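The wrist view shows the handle top at (280,231) and the collar at (279,209), centred between the fingers. I'll ray-cast both and compare.

```bash
python3 -c "
from h import *
p,im=load('w1'); print(onz(p,279.7,231,124), onz(p,279.5,209,74)); print(p['world_from_camera'].round(3))
print(proj(p,[463,-398,99]),proj(p,[463,-398,124]))
cv2.imwrite('pics/c1.png',cv2.resize(im[150:260,220:340,::-1],None,fx=5,fy=5))"
```

```text
[ 466.82236629 -398.50582579  124.        ] [ 468.34778633 -398.45590362   74.        ]
[[ 2.00000e-03  9.63000e-01  2.69000e-01  5.39097e+02]
 [-1.00000e+00  3.00000e-03 -3.00000e-03 -3.97770e+02]
 [-4.00000e-03 -2.69000e-01  9.63000e-01  3.41131e+02]
 [ 0.00000e+00  0.00000e+00  0.00000e+00  1.00000e+00]]
(np.float64(278.9016071409538), np.float64(225.064251687656)) (np.float64(278.9038897518577), np.float64(236.56646361608526))
```

View pics/c1.png

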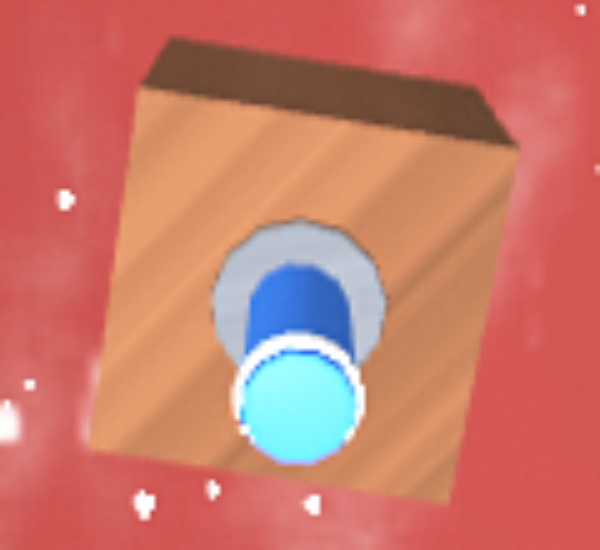

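```bash
python3 -m handwheel '[{"travel":[3,0,-20],"roll":0},{"travel":[3,0,-50],"roll":0},{"travel":[3,0,-78],"roll":0},{"travel":[3,0,-90],"roll":0},{"travel":[3,0,-90],"roll":0},{"travel":[3,0,-90],"roll":0}]' -1;  python3 -c "
from h import *
shot('wrist','w2')"
```

```text
t: 1.7
eef_pos: [466.6, -400.4, 86.1]
tcp_rot: [2.287, 1.569, -0.855]
ft_force: [-0.1, 0.7, -0.3]
opening: 0.999
```

View pics/w2.png

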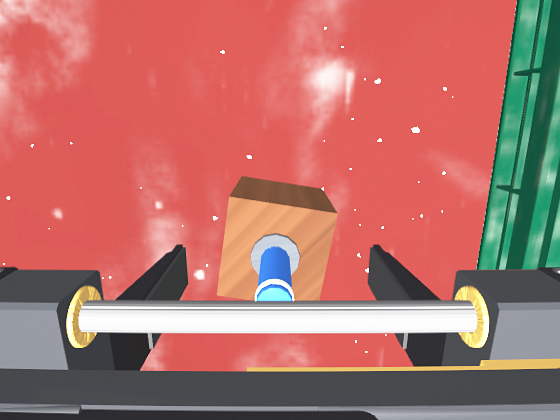

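The handle at (274,290) stands between the fingers, so I close.

```bash
python3 -m handwheel '[{"travel":[0,0,-3],"roll":0},{"travel":[0,0,-3],"roll":0},{"travel":[0,0,-3],"roll":0},{"travel":[0,0,-3],"roll":0},{"travel":[0,0,-3],"roll":0},{"travel":[0,0,-3],"roll":0},{"travel":[0,0,-3],"roll":0},{"travel":[0,0,-3],"roll":0}]' 1; python3 -m handwheel '[{"travel":[0,0,0],"roll":0},{"travel":[0,0,10],"roll":0},{"travel":[0,0,30],"roll":0},{"travel":[0,0,60],"roll":0},{"travel":[0,0,90],"roll":0},{"travel":[0,0,120],"roll":0},{"travel":[0,0,130],"roll":0},{"travel":[0,0,130],"roll":0}]' 1
```

```text
t: 2.55
eef_pos: [466.3, -399.5, 81.6]
tcp_rot: [0.444, 1.571, -2.698]
ft_force: [0.3, 0.3, -0.6]
opening: 0.384
t: 3.35
eef_pos: [466.6, -399.8, 213.2]
tcp_rot: [2.303, 1.568, -0.838]
ft_force: [-0.3, -0.2, -0.4]
opening: 0.159
```

```bash
python3 -c "
from h import *
shot('wrist','w3');shot('top','t3');print(env.state()['eef_pos'])"
```

```text
[ 465.96594241 -399.23120553  210.65634214]
```

View pics/w3.png

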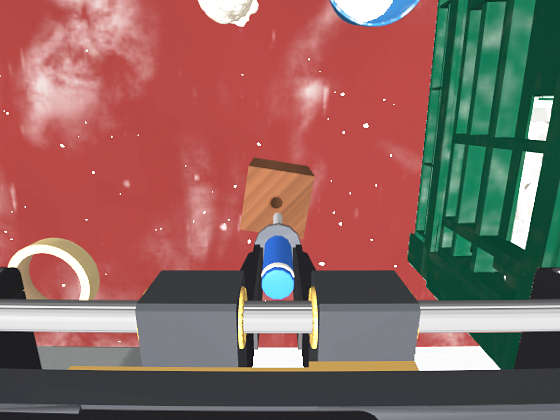

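View pics/t3.png

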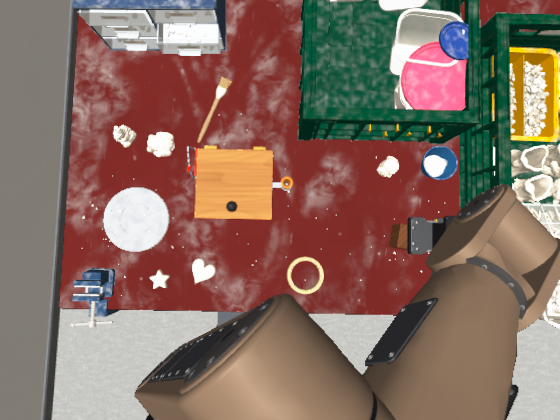

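The probe is held clear of the stand, with the handle top at (278,283), the tip near (278,217) and the empty hole at (277,202). I'll check for slip and tilt.

```bash
python3 -c "
from h import *
p,im=load('w3')
def onx(u,v,x):
    o,d=ray(p,u,v); return o+d*(x-o[0])/d[0]
for u,v in [(278,283),(278,236),(278,217)]: print([onx(u,v,x).round(1) for x in (463,466.3,468)])
print(onz(p,276.5,202,70))
cv2.imwrite('pics/c3.png',cv2.resize(im[190:310,220:340,::-1],None,fx=5,fy=5))"
```

```text
[array([ 463. , -399.5,  224.6]), array([ 466.3, -399.5,  231.2]), array([ 468. , -399.4,  234.7])]
[array([ 463. , -399.7,  153.2]), array([ 466.3, -399.7,  162.8]), array([ 468. , -399.7,  167.8])]
[array([ 463. , -399.9,  105.2]), array([ 466.3, -399.8,  116.9]), array([ 468. , -399.8,  122.9])]
[ 467.24160322 -398.63543149   70.        ]
```

View pics/c3.png

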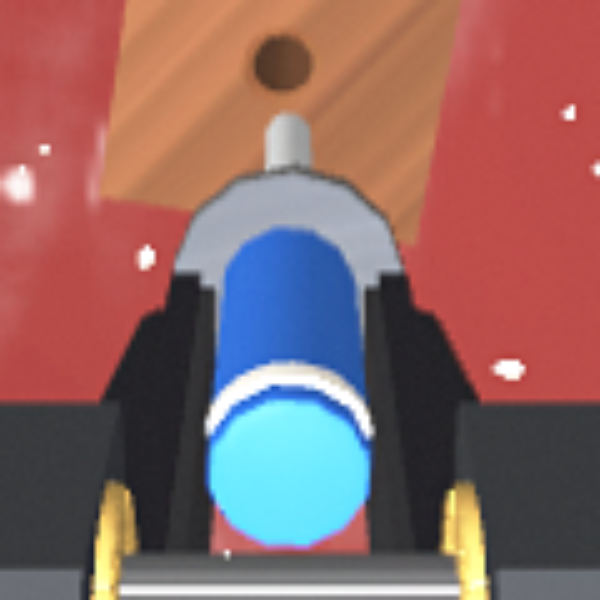

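The fingers were still closing when the lift began, so they hold the handle about 20 mm higher than planned. The probe is upright and held firmly at an opening of about 15 mm. That is usable and gives more clearance over the lid. I carry it to above the vial.

```bash
python3 -m handwheel '[{"travel":[5,12,15],"roll":0},{"travel":[18,45,30],"roll":0},{"travel":[34,85,30],"roll":0},{"travel":[50,125,30],"roll":0},{"travel":[66,165,30],"roll":0},{"travel":[82,205,30],"roll":0},{"travel":[98,245,30],"roll":0},{"travel":[110,275,30],"roll":0}]' 1;python3 -m handwheel '[{"travel":[10,25,0],"roll":0},{"travel":[14.5,39,0],"roll":0},{"travel":[14.5,39,0],"roll":0},{"travel":[14.5,39,0],"roll":0}]' 1;  python3 -c "
from h import *
shot('wrist','w4');shot('scene','s4');shot('top','t4');print(env.state()['eef_pos'])"
```

```text
t: 4.25
eef_pos: [576.7, -121.3, 241.6]
tcp_rot: [-0.539, 1.57, 2.604]
ft_force: [0.2, -0.7, -0.3]
opening: 0.16
t: 4.65
eef_pos: [590.5, -85.9, 241.6]
tcp_rot: [0.379, 1.57, -2.762]
ft_force: [0.5, 0.3, -0.3]
opening: 0.162
[590.50281488 -86.68380923 241.66817249]
```

View pics/w4.png

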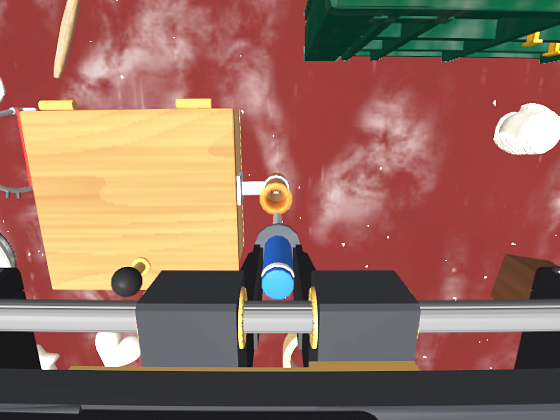

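View pics/s4.png

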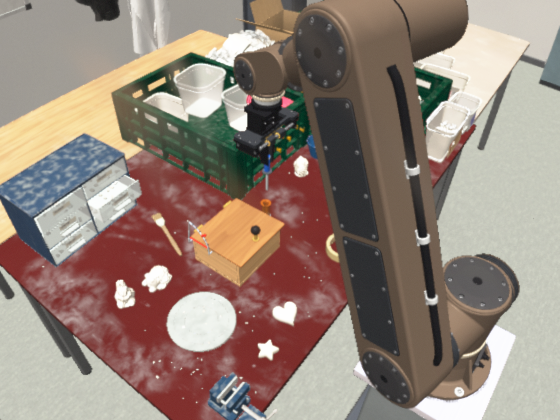

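View pics/t4.png

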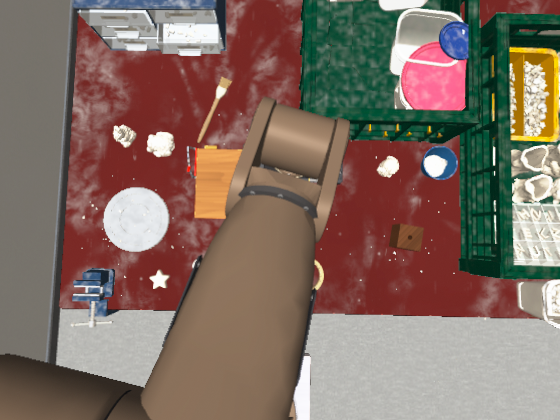

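The wrist view shows the vial mouth at (276,195) and the probe tip near (278,215). The scene view shows the tip just above the vial. I'll zoom in and measure the offset.

```bash
python3 -c "
from h import *
p,im=load('w4'); a=cv2.resize(im[160:280,220:340,::-1],None,fx=5,fy=5)
p,im=load('s4'); b=cv2.resize(im[130:220,230:305,::-1],(500,600)) 
cv2.imwrite('pics/c4.png',cv2.resize(np.hstack([a,b]),(800,436)))
cv2.imwrite('pics/c4a.png',a);cv2.imwrite('pics/c4b.png',b)"
```

```text
(no output)
```

View pics/c4a.png

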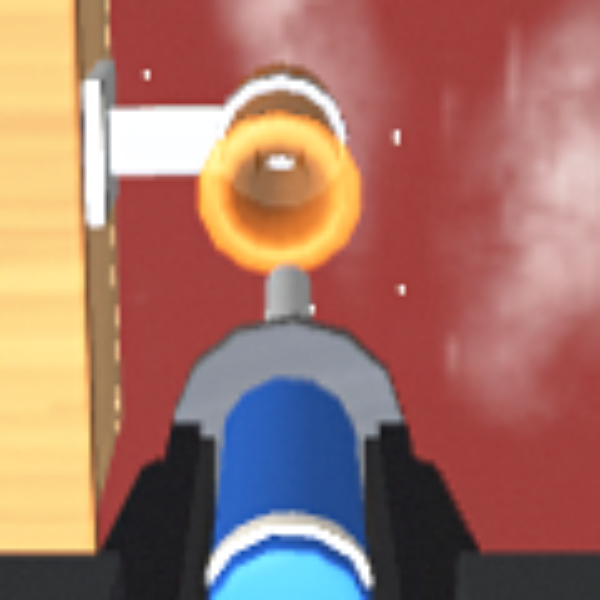

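View pics/c4b.png

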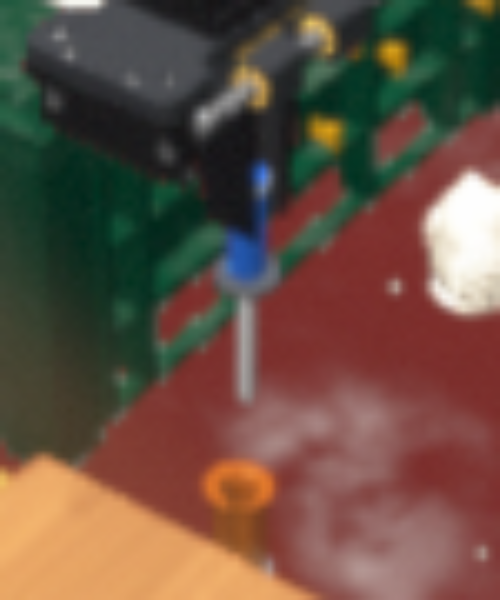

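```bash
python3 -c "
from h import *
pw,_=load('w4');ps,_=load('s4'); print(pw['world_from_camera'][:3,3])
print('mouth wrist',onz(pw,276,198.7,97),'scene',onz(ps,265.85,202.75,97))
print('mouth tri',tri(ray(pw,276,198.7),ray(ps,265.85,202.75)))
P=tri(ray(pw,277.4,213.6),ray(ps,266.9,190.3)); print('tip',P)
pt,_=load('top0')
print('mouth top/wrist',tri(ray(pw,276,198.7),ray(pt,286.8,182.8)))
# handle top wrist
print('collar scene at z',[onz(ps,267.05,171.25,z).round(1) for z in (200,205,210)])
"
```

```text
[666.02809609 -85.2922038  411.10192812]
mouth wrist [593.59464946 -83.97261836  97.        ] scene [589.92612485 -82.98123357  97.        ]
mouth tri (array([592.28826512, -84.60557999,  94.19184354]), np.float64(1.8205533866191534))
tip (array([590.54615885, -86.31954015, 141.09842122]), np.float64(2.9573370912915924))
mouth top/wrist (array([591.61014241, -84.53237464,  88.622973  ]), np.float64(1.1944134765975116))
collar scene at z [array([596.4, -97. , 200. ]), array([592.7, -92.1, 205. ]), array([589. , -87.2, 210. ])]
```

```bash
python3 -m handwheel '[{"travel":[2,1.5,-12],"roll":0},{"travel":[2,1.5,-28],"roll":0},{"travel":[2,1.5,-36],"roll":0},{"travel":[2,1.5,-36],"roll":0},{"travel":[2,1.5,-36],"roll":0}]' 1;  python3 -c "
from h import *
p,im=shot('wrist','w5'); a=cv2.resize(im[160:280,220:340,::-1],None,fx=5,fy=5)
p,im=shot('scene','s5'); b=cv2.resize(im[130:220,230:305,::-1],(500,600)) 
cv2.imwrite('pics/c5.png',cv2.resize(np.hstack([a,b]),(800,436)))"
```

```text
t: 5.3
eef_pos: [592.9, -84.3, 205.7]
tcp_rot: [0.567, 1.571, -2.574]
ft_force: [1.1, 1.0, -0.1]
opening: 0.161
```

View pics/c5.png

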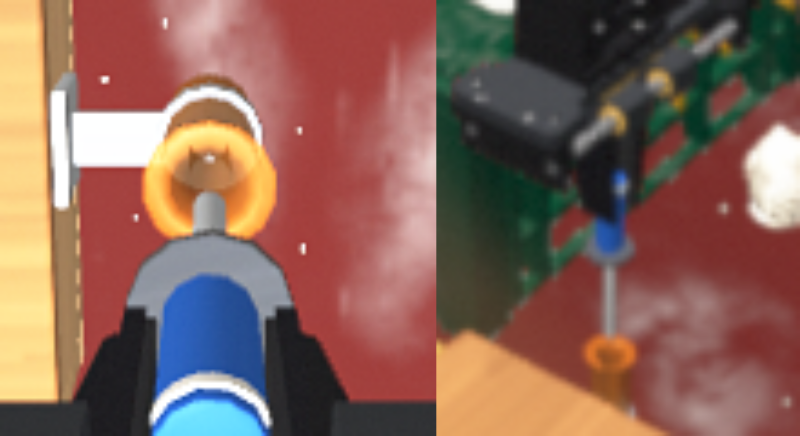

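The tip is just above the mouth and centred in both views, at (209,200) in the left crop and (610,335) in the right. I go down gently.

```bash
python3 -m handwheel '[{"travel":[0,0,-6],"roll":0},{"travel":[0,0,-12],"roll":0},{"travel":[0,0,-18],"roll":0},{"travel":[0,0,-22],"roll":0},{"travel":[0,0,-22],"roll":0},{"travel":[0,0,-22],"roll":0}]' 1;  python3 -c "
from h import *
print(env.state()['ft_force'])
p,im=shot('wrist','w6'); a=cv2.resize(im[160:280,220:340,::-1],None,fx=5,fy=5)
p,im=shot('scene','s6'); b=cv2.resize(im[130:220,230:305,::-1],(500,600)) 
cv2.imwrite('pics/c6.png',cv2.resize(np.hstack([a,b]),(800,436)))"
```

```text
t: 6.0
eef_pos: [592.9, -84.1, 183.6]
tcp_rot: [0.491, 1.571, -2.65]
ft_force: [-0.3, 0.2, -0.8]
opening: 0.163
[-0.25096257  0.18039402 -0.8222238 ]
```

View pics/c6.png

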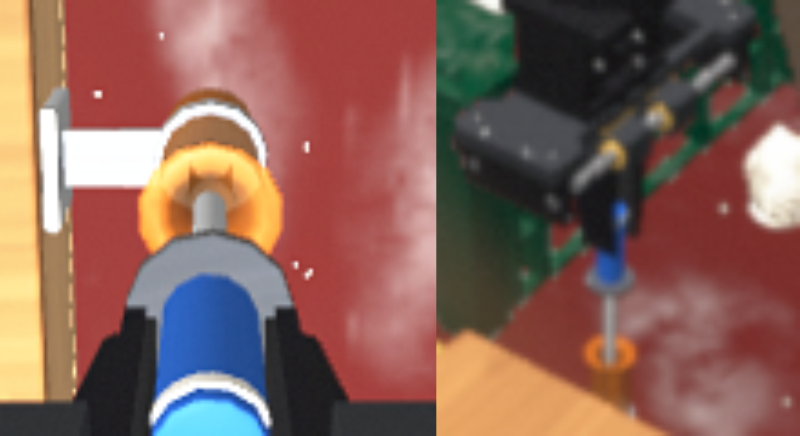

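The tip is in the funnel with no force, so I continue.

```bash
python3 -m handwheel '[{"travel":[0,0,-5],"roll":0},{"travel":[0,0,-10],"roll":0},{"travel":[0,0,-15],"roll":0},{"travel":[0,0,-20],"roll":0},{"travel":[0,0,-20],"roll":0}]' 1;  python3 -m handwheel '[{"travel":[0,0,-4],"roll":0},{"travel":[0,0,-8],"roll":0},{"travel":[0,0,-12],"roll":0},{"travel":[0,0,-12],"roll":0}]' 1; python3 -c "
from h import *
p,im=shot('wrist','w7'); a=cv2.resize(im[160:280,220:340,::-1],None,fx=5,fy=5)
p,im=shot('scene','s7'); b=cv2.resize(im[130:220,230:305,::-1],(500,600)) 
cv2.imwrite('pics/c7.png',cv2.resize(np.hstack([a,b]),(800,436)))"
```

```text
t: 6.6
eef_pos: [592.5, -84.0, 162.8]
tcp_rot: [-0.175, 1.569, 2.967]
ft_force: [-0.2, 0.4, 0.2]
opening: 0.157
t: 7.0
eef_pos: [592.6, -84.0, 151.0]
tcp_rot: [-0.12, 1.57, 3.022]
ft_force: [0.3, -0.2, 0.3]
opening: 0.164
```

View pics/c7.png

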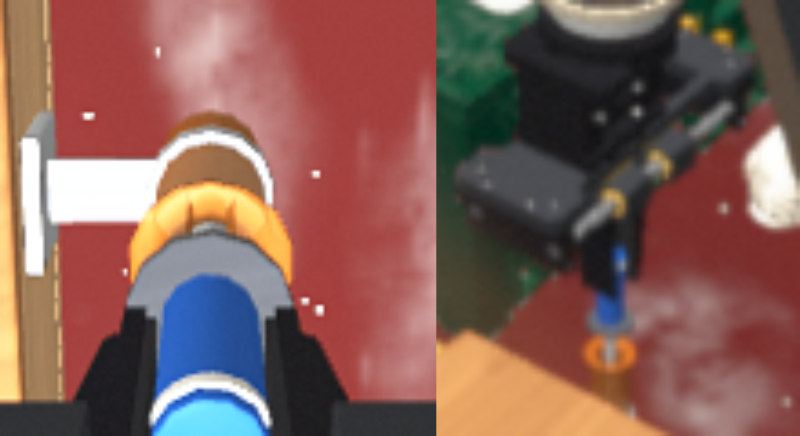

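```bash
python3 -m handwheel '[{"travel":[0,0,-4],"roll":0},{"travel":[0,0,-8],"roll":0},{"travel":[0,0,-8],"roll":0}]' 1;  python3 -m handwheel '[{"travel":[0,0,-2],"roll":0},{"travel":[0,0,-4],"roll":0},{"travel":[0,0,-4],"roll":0}]' 1;python3 -m handwheel '[{"travel":[0,0,-2],"roll":0},{"travel":[0,0,-4],"roll":0},{"travel":[0,0,-4],"roll":0}]' 1
```

```text
t: 7.4
eef_pos: [592.5, -84.0, 143.0]
tcp_rot: [-0.182, 1.57, 2.96]
ft_force: [-0.1, -0.7, -0.8]
opening: 0.158
t: 7.7
eef_pos: [592.9, -84.1, 139.6]
tcp_rot: [2.191, 1.571, -0.95]
ft_force: [0.2, -0.3, 0.2]
opening: 0.164
t: 8.0
eef_pos: [592.8, -84.1, 135.5]
tcp_rot: [1.088, 1.571, -2.053]
ft_force: [-0.2, -1.5, 0.0]
opening: 0.165
```

```bash
cat > z.py <<'E'
import sys
from h import *
n=sys.argv[1]
s=env.state(); print(s['t'],s['eef_pos'].round(1),s['ft_force'].round(1))
p,im=shot('wrist','w'+n); a=cv2.resize(im[160:280,220:340,::-1],None,fx=5,fy=5)
p,im=shot('scene','s'+n); b=cv2.resize(im[130:220,230:305,::-1],(500,600))
cv2.imwrite('pics/c'+n+'.png',cv2.resize(np.hstack([a,b]),(800,436)))
E
python3 z.py 8
```

```text
8.0 [592.8 -84.1 135.5] [-0.2 -1.5  0. ]
```

View pics/c8.png

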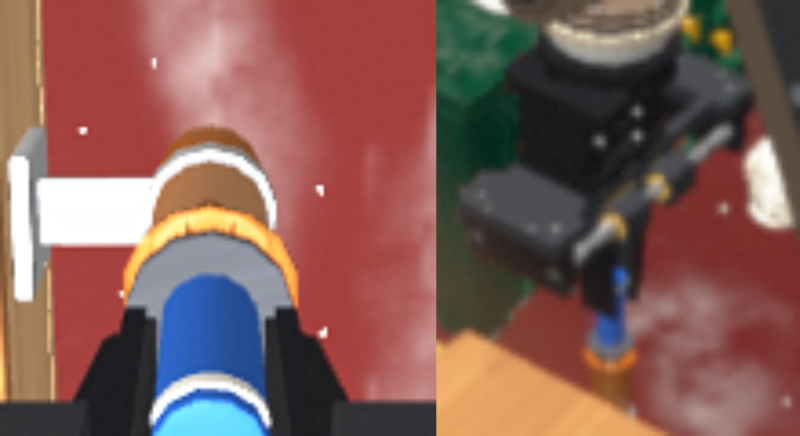

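The probe has not slipped in the grip, and the collar is a few mm above the rim. I continue in small steps.

```bash
for i in 1 2; do python3 -m handwheel '[{"travel":[0,0,-1.5],"roll":0},{"travel":[0,0,-3],"roll":0},{"travel":[0,0,-3],"roll":0}]' 1; done; python3 z.py 9
```

```text
t: 8.4
eef_pos: [592.8, -84.1, 132.5]
tcp_rot: [0.491, 1.571, -2.65]
ft_force: [0.3, 0.0, 1.2]
opening: 0.165
t: 8.7
eef_pos: [592.7, -84.1, 129.4]
tcp_rot: [0.146, 1.571, -2.995]
ft_force: [0.1, -0.7, 0.8]
opening: 0.157
8.7 [592.7 -84.1 129.4] [ 0.1 -0.7  0.8]
```

View pics/c9.png

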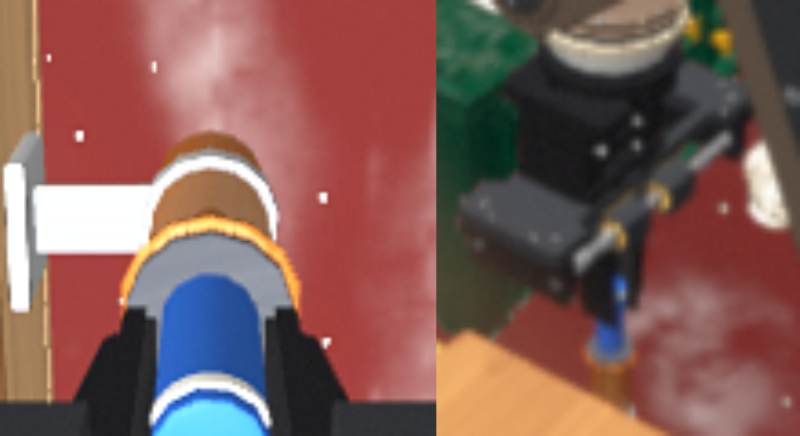

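```bash
for i in 1 2; do python3 -m handwheel '[{"travel":[0,0,-1],"roll":0},{"travel":[0,0,-2],"roll":0},{"travel":[0,0,-2],"roll":0}]' 1; done; python3 z.py 10
```

```text
t: 9.1
eef_pos: [593.1, -84.1, 128.9]
tcp_rot: [2.859, 1.569, -0.282]
ft_force: [-2.9, 0.6, 13.3]
opening: 0.16
t: 9.4
eef_pos: [593.4, -84.1, 128.7]
tcp_rot: [2.865, 1.568, -0.276]
ft_force: [-7.8, 1.8, 30.3]
opening: 0.16
9.4 [593.4 -84.1 128.7] [-7.8  1.8 30.3]
```

View pics/c10.png

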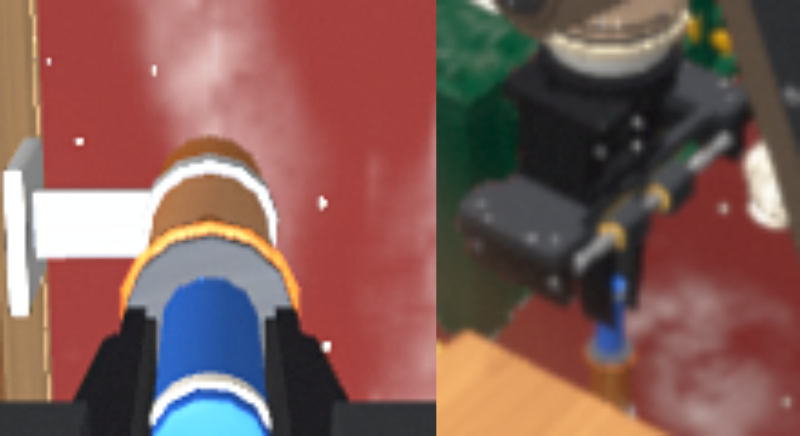

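The push rose to 30 N at TCP z=128.7, which is a hard stop with the collar concentric on the rim. I ease off, release, rise, and go towards the knob so I can check the seating with an unobstructed view.

```bash
python3 -m handwheel '[{"travel":[0,0,3],"roll":0},{"travel":[0,0,3],"roll":0},{"travel":[0,0,3],"roll":0}]' 1; python3 -m handwheel '[{"travel":[0,0,0],"roll":0},{"travel":[0,0,0],"roll":0},{"travel":[0,0,0],"roll":0},{"travel":[0,0,0],"roll":0},{"travel":[0,0,0],"roll":0},{"travel":[0,0,0],"roll":0},{"travel":[0,0,0],"roll":0},{"travel":[0,0,0],"roll":0}]' -1; python3 -m handwheel '[{"travel":[0,0,0],"roll":0},{"travel":[0,0,0],"roll":0},{"travel":[0,0,10],"roll":0},{"travel":[0,0,30],"roll":0},{"travel":[0,0,55],"roll":0},{"travel":[0,0,65],"roll":0},{"travel":[0,0,65],"roll":0}]' -1; python3 z.py 11
```

```text
t: 9.8
eef_pos: [593.0, -84.1, 128.9]
tcp_rot: [2.843, 1.57, -0.298]
ft_force: [-2.0, 1.5, 8.4]
opening: 0.161
t: 10.6
eef_pos: [592.8, -84.1, 128.7]
tcp_rot: [1.629, 1.571, -1.513]
ft_force: [0.1, -0.7, -0.4]
opening: 0.778
t: 11.3
eef_pos: [593.3, -84.2, 195.3]
tcp_rot: [2.859, 1.568, -0.282]
ft_force: [-0.2, -0.0, 0.4]
opening: 1.0
11.3 [593.3 -84.2 195.3] [-0.2 -0.   0.4]
```

View pics/w11.png

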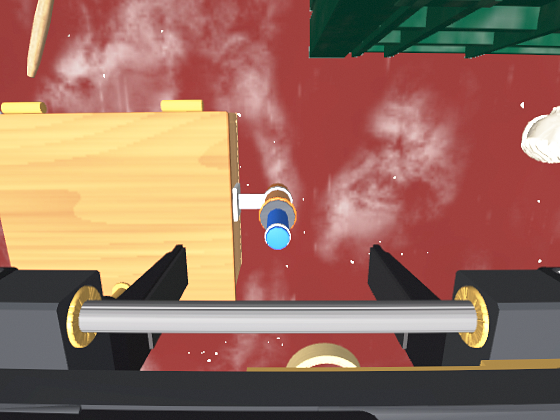

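View pics/c11.png

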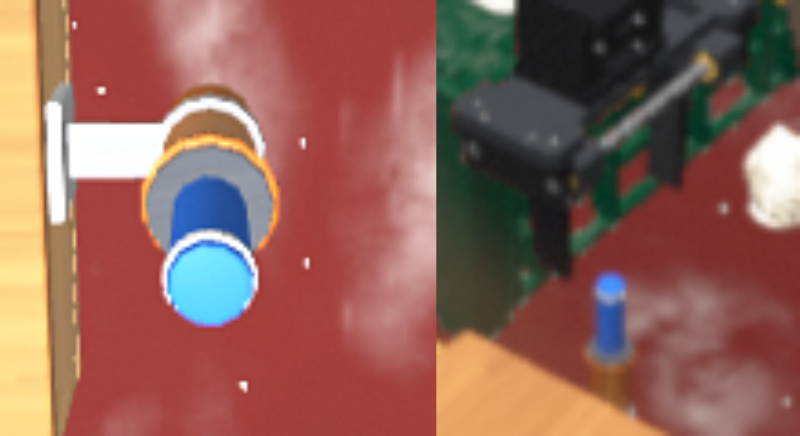

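```bash
python3 -c "
from h import *
pw,w=load('w11');ps,s=load('s11')
print(tri(ray(pw,277.75,237.6),ray(ps,265.9,189)))
print(onz(pw,277.75,237.6,151), onz(ps,265.9,189,151))
cv2.imwrite('pics/d11.png',cv2.resize(np.hstack([w[180:260,240:320,::-1],s[170:250,230:310,::-1]]),(800,400),interpolation=2))
print('mouth pred scene', proj(ps,[591.1,-84.8,94]),'collar centre rest (97->94+4)',proj(ps,[591.1,-84.8,98]),'top',proj(ps,[591.1,-84.8,148]))"
```

```text
(array([591.9176497 , -84.48223063, 146.5978263 ]), np.float64(1.7973472506273545))
[594.08705856 -83.81436595 151.        ] [588.43940506 -81.34588211 151.        ]
mouth pred scene (np.float64(265.9108290464206), np.float64(203.00268060122704)) collar centre rest (97->94+4) (np.float64(265.9095267859479), np.float64(201.9761429883693)) top (np.float64(265.89410207354126), np.float64(188.77439967558928))
```

View pics/d11.png

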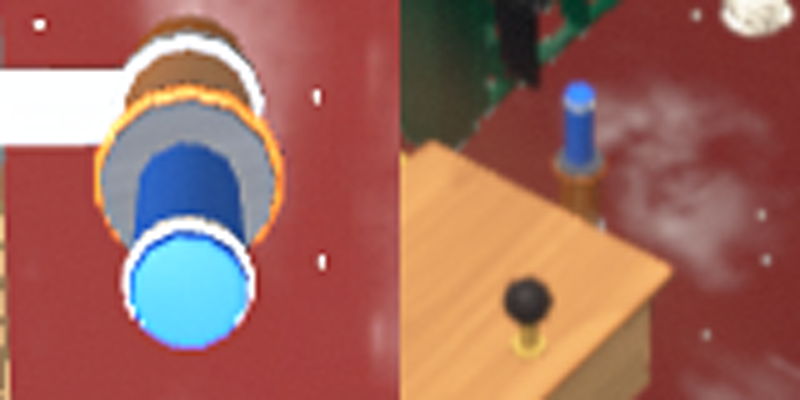

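The handle top is 52.5 mm above the measured mouth (54 expected) and within 1 mm sideways, so the probe is home. Now to above the knob.

```bash
python3 -m handwheel '[{"travel":[-6,12,0],"roll":0},{"travel":[-20,40,0],"roll":0},{"travel":[-36,72,0],"roll":0},{"travel":[-52,104,0],"roll":0},{"travel":[-62,124,0],"roll":0},{"travel":[-65.5,130,0],"roll":0},{"travel":[-65.5,130,0],"roll":0}]' -1; python3 -c "
from h import *
print(env.state()['eef_pos'])
shot('wrist','w12')"
```

```text
t: 12.1
eef_pos: [526.7, 46.8, 193.3]
tcp_rot: [0.101, 1.57, -3.039]
ft_force: [0.8, -0.8, -0.0]
opening: 1.0
[526.72877488  46.77320237 193.27843675]
```

View pics/w12.png

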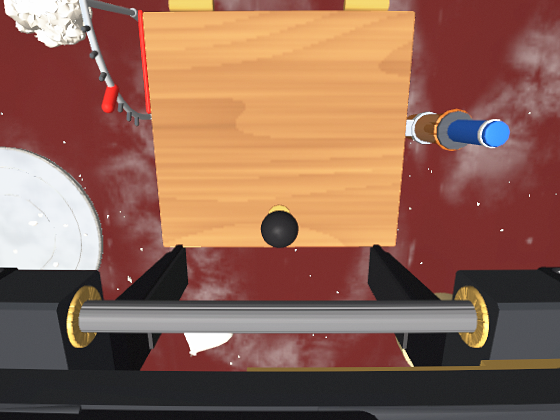

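```bash
python3 -c "
from h import *
p,im=load('w12'); print(onz(p,279.3,229,133))"
```

```text
[527.92379126  46.09397305 133.        ]
```

The knob at (279,229) gives (527.9, 46.1), which matches. I descend and grip with plenty of closing time.

```bash
python3 -m handwheel '[{"travel":[0.5,0,-15],"roll":0},{"travel":[0.5,0,-40],"roll":0},{"travel":[0.5,0,-65],"roll":0},{"travel":[0.5,0,-78],"roll":0},{"travel":[0.5,0,-78],"roll":0}]' -1; for i in 1 2; do python3 -m handwheel '[{"travel":[0,0,0],"roll":0},{"travel":[0,0,0],"roll":0},{"travel":[0,0,0],"roll":0},{"travel":[0,0,0],"roll":0},{"travel":[0,0,0],"roll":0},{"travel":[0,0,0],"roll":0},{"travel":[0,0,0],"roll":0},{"travel":[0,0,0],"roll":0}]' 1; done; python3 -c "
from h import *
import numpy as np
shot('wrist','w13')
for d in (0,5,10,15,20,25,30,35,40,42):
    a=np.radians(d); f=lambda a:np.array([-145*np.cos(a)+39*np.sin(a),145*np.sin(a)+39*np.cos(a)]); print(d,(f(a)-f(0)).round(1))"
```

```text
t: 12.65
eef_pos: [527.4, 45.0, 113.8]
tcp_rot: [0.014, 1.567, -3.128]
ft_force: [0.2, 0.8, 0.1]
opening: 0.998
t: 13.45
eef_pos: [527.8, 46.0, 115.7]
tcp_rot: [1.537, 1.571, -1.604]
ft_force: [-1.0, -0.6, 0.4]
opening: 0.383
t: 14.25
eef_pos: [527.8, 45.7, 115.6]
tcp_rot: [1.441, 1.57, -1.7]
ft_force: [-0.0, -5.8, -0.1]
opening: 0.259
0 [0. 0.]
5 [ 4.  12.5]
10 [ 9.  24.6]
15 [15.  36.2]
20 [22.1 47.2]
25 [30.1 57.6]
30 [38.9 67.3]
35 [48.6 76.1]
40 [59.  84.1]
42 [63.3 87. ]
```

View pics/w13.png

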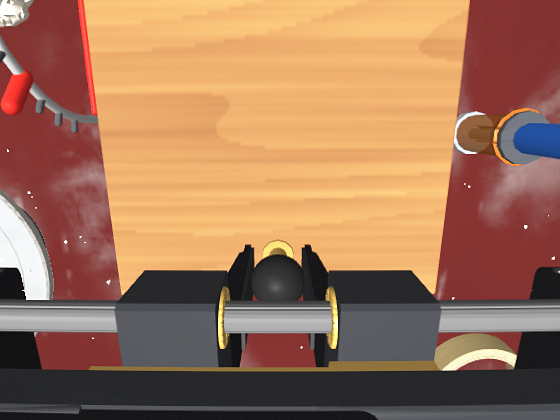

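The knob is gripped at an opening of about 25 mm. I lift along the arc.

```bash
python3 -m handwheel '[{"travel":[0.7,0.5,2.5],"roll":0},{"travel":[2.3,0.5,7.5],"roll":0},{"travel":[4,0.5,12.5],"roll":0},{"travel":[6.4,0.5,18.6],"roll":0},{"travel":[9,0.5,24.6],"roll":0},{"travel":[11.9,0.5,30.5],"roll":0},{"travel":[15,0.5,36.2],"roll":0},{"travel":[15,0.5,36.2],"roll":0}]' 1; python3 -c "
from h import *
shot('wrist','w14')"
```

```text
t: 15.1
eef_pos: [543.2, 45.8, 152.2]
tcp_rot: [1.877, 1.57, -1.264]
ft_force: [0.1, -7.8, -2.7]
opening: 0.262
```

View pics/w14.png

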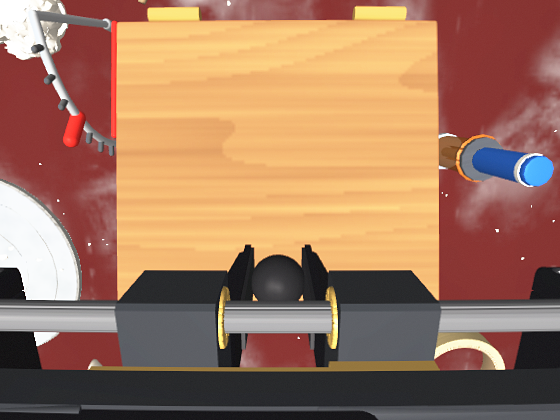

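The lid has lifted with the knob and carries about 2.7 N. I continue to 40°, easing the side load.

```bash
python3 -m handwheel '[{"travel":[3,-0.5,5],"roll":0},{"travel":[7.1,-1,11],"roll":0},{"travel":[11,-1,16.3],"roll":0},{"travel":[15.1,-1,21.4],"roll":0},{"travel":[19.5,-1,26.4],"roll":0},{"travel":[23.9,-1,31.1],"roll":0},{"travel":[28.6,-1,35.6],"roll":0},{"travel":[33.6,-1,39.9],"roll":0}]' 1;python3 -m handwheel '[{"travel":[5.2,0,4.2],"roll":0},{"travel":[10.4,0,8],"roll":0},{"travel":[10.4,0,8],"roll":0},{"travel":[10.4,0,8],"roll":0},{"travel":[10.4,0,8],"roll":0}]' 1; python3 -c "
from h import *
shot('wrist','w15');shot('scene','s15');shot('top','t15')
p,s=load('s15'); cv2.imwrite('pics/d15.png',cv2.resize(s[150:270,160:310,::-1],(750,600),interpolation=2))"
```

```text
t: 15.95
eef_pos: [576.7, 45.7, 192.1]
tcp_rot: [-0.861, 1.57, 2.281]
ft_force: [0.1, 3.7, -2.6]
opening: 0.257
t: 16.45
eef_pos: [587.0, 45.8, 199.9]
tcp_rot: [-1.157, 1.57, 1.985]
ft_force: [-0.3, 5.7, -1.5]
opening: 0.259
```

View pics/w15.png

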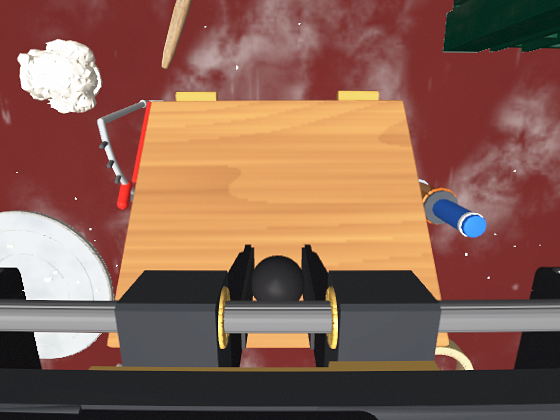

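View pics/d15.png

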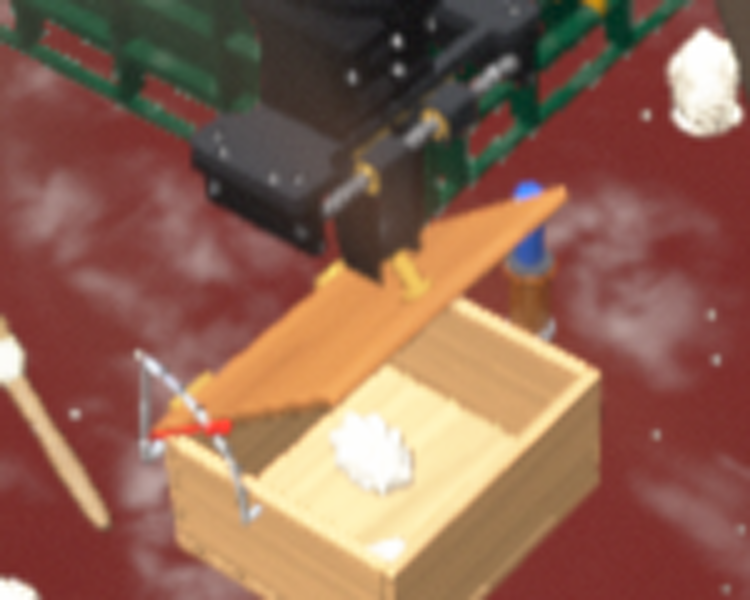

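The pointer overlies the red mark, at (215,428) in the zoomed scene picture. From the knob's displacement the chord gives 40.1°. The probe still stands in the vial. I do one hold check, then hand in.

```bash
python3 -m handwheel '[{"travel":[0,0.4,0],"roll":0},{"travel":[0,0.4,0],"roll":0},{"travel":[0,0.4,0],"roll":0},{"travel":[0,0.4,0],"roll":0},{"travel":[0,0.4,0],"roll":0}]' 1; python3 -c "
from h import *
s=env.state(); print(s['eef_pos'],s['qvel'].round(4),s['ft_force'],s['opening'])
p,w=shot('wrist','w16'); c=w[90:215,90:165,::-1]; e=w[170:250,400:500,::-1]
cv2.imwrite('pics/d16.png',np.hstack([cv2.resize(c,(300,500)),cv2.resize(e,(500,500))]))"
```

```text
t: 17.1
eef_pos: [586.8, 45.8, 199.8]
tcp_rot: [1.127, 1.571, -2.014]
ft_force: [-0.9, 2.4, -0.9]
opening: 0.257
[586.81989706  45.82812305 199.80582855] [-0.0012 -0.0007  0.0008 -0.0017 -0.0014  0.0005] [-0.89384828  2.36867078 -0.89870462] 0.256628922679772
```

View pics/d16.png

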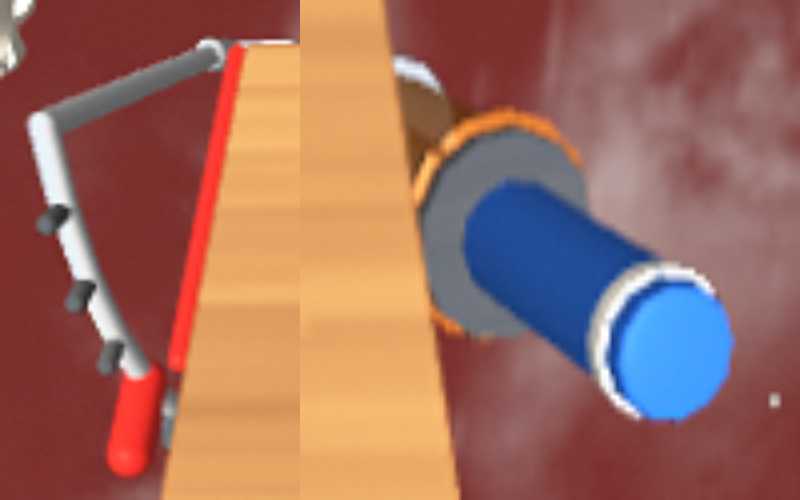

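The pointer's end meets the red mark at (150,375), and the collar sits concentric on the vial's rim at (505,225). The arm is still.

```bash
python3 -c "
from cell import job
print(job.job_done())"
```

```text
the job is handed in; nothing more can be done
None
```

The probe is seated in the amber vial, the lid is held at about 40°, and I handed the job in at 17.1 s of the 51 s allowed.

- **Probe:** I pushed it home with the lid still shut, until it stopped hard at about 30 N. Afterwards the handle top measured 52.5 mm above the mouth (54 mm expected) and about 1 mm off sideways. The collar looked concentric on the rim.
- **Lid:** I lifted it by the knob along its arc. The knob's displacement gives 40.1°, and the pointer met the red mark in both the scene and wrist views. At the end the arm was still and the grip was closed on the knob.
- **Casts:** The arm's path kept clear of the frog, owl and heart. I did not measure their positions again at the end.

Three checks disagreed with what I expected:
- **Grip on the probe:** The fingers were still closing when the lift began, so they held the handle about 20 mm higher than planned. It did not slip noticeably after that.
- **Vial stop:** Its 3 N friction did not show clearly before the hard stop; readings were only about 1 N. That the stop went fully down rests on the collar's height, since I could not read the stop itself.
- **Cameras:** They disagreed with each other by about 2 to 4 mm in position, so I relied on relative measurements.

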